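Load the weight carrier of a load-cell stand and lift it clear

TASK

Slide the blue and the orange slotted mass sideways onto the carrier stem, flat on top of the grey one that is already there, each pushed fully home, with the three slots spread round the stem, about a third of a turn between any two. Only then push the spokes of the star handwheel round to raise the carrier until its foot hangs at least 20 mm above its rest pad, and leave it there with the masses still in place. Do not bump the carrier with the gripper and leave the other things on the table where they are.

Things in the scene. Friction and masses are not known exactly. Their poses are not given: they have to be found in the camera images.
- blue (a point): Blue slotted mass, about 0.22 kg: flat disc 72 mm across, 16 mm thick, lying flat. A 15 mm wide slot runs from the rim to the centre, ending there half-round. Opposite it a flat grip tab, 26 mm wide and also 16 mm thick, reaches 86 mm from the centre, straight-sided from 36 to 80 mm. This point: on the disc's axis, 8 mm above its underside; x points out through the slot's mouth, tab along -x, z up.
- orange (a point): Orange slotted mass: same shape, size, point and axes as the blue one. Hold either by the tab about 70 mm from its centre, so that the gripper's body stays clear of the stem.
- grey (a point): Bare-metal grey slotted mass, same shape, size, point and axes; it already lies on the carrier's foot round the stem, its tab turned more or less towards the stand's column.
- blue_mouth (a point): Middle of the blue mass's slot mouth at its rim, 36 mm from the disc's axis along its x, half-way up.
- orange_mouth (a point): Middle of the orange mass's slot mouth at its rim, 36 mm from the disc's axis along its x, half-way up.
- foot (a point): Point on the stem's axis, on top of the carrier's foot, where the masses stack (16 mm each); 54 mm above the table at the start. Axes those of the stand: z up, +y from the stem to the column, -x the stand's front (the handwheel's side, roughly towards the robot).
- carrier: Weight carrier: brass foot, a round plate 64 mm across and 8 mm thick, and a vertical steel stem 10 mm in diameter, 146 mm from the foot to the underside of the load cell that holds its top; the last 7 mm are a brass nut 19 mm across. At the start the foot rests on a rubber pad. Origin on the stem's axis, 54 mm below the top of the foot; axes those of the stand.
- stand: Load-cell stand, fixed; origin on the table under the stem's axis, axes as foot. In mm: base plate x -100..100, y -70..245, 14 high; load cell, a bar along y, x -15..15, y -18..145, z 200..230; carriage x -37..29, y 154..216, z 172..258; column 35 square at y 185, 320 high. Load cell, carriage, carrier and wheel rise together.
- handwheel: Star handwheel; origin at its centre, at stand x -90, y 185, z 215 mm at the start. Horizontal axis along the stand's x; hub 34 mm across, 26 mm long; 5 spokes 10 mm thick, 72 degrees apart, in the plane of the origin, each with a 22 mm ball centred 75 mm out. Its z axis lies along the red-balled spoke and turns with it (x stays the stand's x). Start angle varies.
- crosshead (a joint): Height of carriage, load cell and carrier above the position in which the foot rests on its pad (m): 0 at the start, 0.032 at the upper stop. It rises 12 mm per radian when the wheel's upper spokes are pushed along the stand's +y, away from the stem (anticlockwise seen from the front). That takes about 10 N at mid-spoke; it stays where it is left.
- tape_roll: Roll of silver tape, 110 mm in diameter, 48 mm high. Bystander; origin under its centre.
- red_tin: Dark red tin, 92 mm in diameter, 150 mm high, upright. Bystander; origin under its centre.
- toy_bus: Orange toy bus, 85 x 36 x 46 mm. Bystander; origin under its centre, x along its length.
- clothes_peg1: Wooden clothes peg, 85 x 12 x 18 mm, lying. Bystander; origin under its centre.
- clothes_peg2: The same, another peg. Bystander; origin under its centre.
- mouse: Black computer mouse, 105 x 60 x 34 mm. Bystander; origin under its centre.
- domino1: Blue domino standing on end, 24 x 10 x 48 mm high, in a row of four beyond the stand. Bystander; origin under its centre.
- domino2: Blue domino standing on end, 24 x 10 x 48 mm high, in a row of four beyond the stand. Bystander; origin under its centre.
- domino3: Blue domino standing on end, 24 x 10 x 48 mm high, in a row of four beyond the stand. Bystander; origin under its centre.
- domino4: Blue domino standing on end, 24 x 10 x 48 mm high, in a row of four beyond the stand. Bystander; origin under its centre.
There are look-alikes about, which are no part of the job. There is more than one size of the part that bears blue; the job needs the middle-sized. Of the things like the part that bears orange, leave any that is purple; of the rest the larger one is meant.

How it is judged (in metres and radians):
On the way, in this order (a step that is already met when the one before it is completed fails the run):
1. both masses flat and fully home on the stem above the grey one, while the carrier still rests on its pad (horizontal distance between each of blue, orange, grey and foot below 0.006 m and z of blue in the frame of foot between 0.02 and 0.0445 m and angle between each of blue, orange, grey's own z axis and vertical below 0.06 rad and z of orange in the frame of foot between 0.02 and 0.0445 m and z of grey in the frame of foot between 0.004 and 0.012 m and value of joint crosshead below 0.004 m), for 0.2 s.
2. the gripper pushes the handwheel while the carrier has begun to rise (3 mm or more) (value of joint crosshead above 0.003 m and contact force between any of the fingers, the arm and handwheel above 1 N), for 0.05 s.
3. carrier raised at least 20 mm (19 counts) by the handwheel (value of joint crosshead above 0.019 m), for 0.2 s.
At the end, for the whole second after the job is handed in: Blue, orange and grey mass each lie flat (within 0.06 rad) on the carrier, grey lowest, each centred on the stem within 6 mm and resting on the one below; every two slots point at least 85 degrees apart; the carrier is at least 19 mm above its rest and stays there (horizontal distance between each of blue, orange, grey and foot below 0.006 m and z of blue in the frame of foot between 0.02 and 0.0445 m and angle between each of blue, orange, grey's own z axis and vertical below 0.06 rad and z of orange in the frame of foot between 0.02 and 0.0445 m and z of grey in the frame of foot between 0.004 and 0.012 m and x of blue_mouth in the frame of orange below 0.003 m and x of each of blue_mouth, orange_mouth in the frame of grey below 0.003 m and value of joint crosshead above 0.019 m); the robot touches nothing.
It fails at once if a bystander is shifted by more than 30 mm or a domino or the tin is tipped (distance of any of tape_roll, red_tin, toy_bus, clothes_peg1, clothes_peg2, mouse, domino1, domino2, domino3, domino4 from where it was at the start of the episode above 0.03 m or angle between any of red_tin, domino1, domino2, domino3, domino4's own z axis and vertical above 0.3 rad).
It fails at once if the gripper or arm bumps the carrier (stem, nut or foot) with more than 15 N (contact force between any of the fingers, the arm and carrier above 15 N).
It also fails if it takes over 72 s, if anything falls off the work surface, if the arm or the gripper's body presses on something with over 40 N, if the wrist force passes 120 N, or if a joint passes its speed limit or range.

ROBOT

A 6-joint arm with a two-finger parallel gripper is mounted at the origin on the work surface. World frame = base frame: x ahead of the robot, y to its left, z up, the work surface at z = 0. Lengths are in mm, angles in degrees, forces in N, time in s.
With the tool pointing down it reaches from about 250 to 775 mm from the base axis. Payload 8.9 kg.
Tool frame: the origin (TCP) lies at the very end of the fingers, on their centre line; the grasp point (between the pads) lies 19 mm behind it (robot.pinch_z is the distance from the TCP to the grasp point, in mm); z points along the fingers, y is the line along which they close (so a half turn about z gives the same grasp; the last joint's range is limited). The gripper opens to 85 mm and grips with 20 to 120 N. Pads are 22 mm wide; open, the fingers measure 114 mm over their backs; the gripper's body (76 mm by 85 mm) begins 54 mm behind the grasp point. The pads swing forward as they close: fully open they stand 13 mm farther back than shut.
Start: joints at [-71.866, 16.656, -8.789, 64.555, 0, 82.019], TCP at [231.096, -471.4, 231.305] pointing down, gripper open.
Joint ranges: [-144.48, 144.48], [-52.06, 99.96], [-74.48, 78.29], [-112.23, 115.85], [-86.99, 84.42], [-180, 180]. Speed limits (degrees/s): [127.2, 127.2, 159.86, 180, 180, 180].

INTERFACE

Orientations are given as [roll, pitch, yaw] about the fixed x, y, z axes, in that order (R = Rz(yaw) Ry(pitch) Rx(roll)).
In Python, from cell import robot gives the robot as it stands.
- The arm moves only by the shell command python3 -m crank 'ROWS' [OPENING] [FORCE]. ROWS is JSON, a list of rows, each a list of 6 numbers: the shift along the tool's x, y, z in m, then the turn, a rotation vector about the tool's x, y, z in rad. In form: [[dx, dy, dz, ax, ay, az], ...]. A call has 1 to 8 rows; each row is the pose to reach, as a shift and turn from the pose commanded when the call began, along the tool's axes at that moment; what a row does not reach only later rows make up. A row lasts 1/8 s, in which the tool goes at most 62.5 mm and 10.7 degrees, less where a joint would pass 70% of its speed; a pose out of reach is approached as far as the arm can. A call with a gripper value outside its range is refused whole. OPENING is the opening, from 0 (shut) to 1 (fully open), set as the call begins (- or left out, the last holds). The fingers move at their own pace and stop on an object; FORCE is the grip in N (left out, the last holds). Time passes only in rows, so rows that repeat a pose let the fingers close. It gives the time, the measured TCP pose, the force, the opening and the grip force at its end, in the units of the state.
- robot.get_state(): the state, without advancing time (a new reading comes with each control period).
- robot.camera(name): name is "scene" or "side" or "wrist"; returns the picture (384x512x3 uint8, red, green, blue); there is no depth.
- robot.calibration(name): a dict with "fx", "fy", "cx", "cy" (pixels), "rvec" (rotation vector, rad) and "tvec" (3), from world to camera coordinates, as OpenCV has them; the wrist camera has in their place "mount" (4x4, takes a point from camera to tool coordinates, whose origin is the TCP and whose axes are the flange's). Camera axes: x right, y down, z forward; pixel columns grow to the right and rows downward; lengths in mm; the calibration is good to about 2 mm. A picture is of the moment at which its call begins: read the wrist's pose just before it. calibration takes no time and is no camera call.
- robot.sign_off(): hands the job in; it is judged then, once.
The state is a dict: "time": time; "joints": joint angles; "joint_velocities": joint speeds; "effort": joint torques, N m; "tool_pos": TCP position; "tool_rot": TCP orientation; "contact_force": force on the tool from outside, world axes, zero at the start; "wrist_torque": the same for the moment, N m; "gripper_width": finger opening in mm; "gripper_force": force on a finger pad.
Only numpy, scipy, OpenCV 4.12 (cv2) and the standard library are available. Lean on these libraries where they do the work, as an engineer would, in place of code of your own. Each camera call takes 0.05 s, during which the arm holds its last target. There are 200 camera calls.

## Working session

There is one attempt and no reset: what is moved stays moved. The work goes in short steps, Python scripts to look and compute and a shell command to move; the robot and the scene stay as the last step left them, time stands still between calls to the robot, and variables do not carry over. Pictures are saved under pics/ and viewed, at most 10 in all, crops included, and the job is handed in when it is done.

```bash
mkdir -p pics; ls; cat > h.py <<'E'
import numpy as np, cv2
from scipy.spatial.transform import Rotation as R
from cell import robot
def cam(name):
    s=robot.get_state(); im=robot.camera(name); c=robot.calibration(name)
    K=np.array([[c['fx'],0,c['cx']],[0,c['fy'],c['cy']],[0,0,1.]])
    if 'mount' in c:
        T=np.eye(4); T[:3,:3]=R.from_euler('xyz',s['tool_rot'],degrees=True).as_matrix(); T[:3,3]=s['tool_pos']
        M=T@np.array(c['mount']); Rw=M[:3,:3]; o=M[:3,3]
    else:
        Rw=cv2.Rodrigues(np.array(c['rvec'],float))[0].T; o=-Rw@np.array(c['tvec'],float).ravel()
    return im,(K,Rw,o)
def ray(C,uv,z):
    K,Rw,o=C; uv=np.atleast_2d(np.array(uv,float))
    d=(Rw@np.linalg.inv(K)@np.c_[uv,np.ones(len(uv))].T).T
    return o+d*((z-o[2])/d[:,2])[:,None]
def proj(C,p):
    K,Rw,o=C; q=(K@Rw.T@(np.atleast_2d(p)-o).T).T
    return q[:,:2]/q[:,2:]
def save(n,im): cv2.imwrite('pics/'+n+'.png',cv2.cvtColor(im,cv2.COLOR_RGB2BGR))
E
python3 - <<'E'
from h import *
a,C=cam('scene');b,D=cam('side');w,W=cam('wrist')
print(robot.get_state());print(C,D,W)
np.save('scene0.npy',a);np.save('side0.npy',b)
save('scene',cv2.resize(a,(800,600),interpolation=cv2.INTER_CUBIC));save('side',cv2.resize(b,(800,600),interpolation=cv2.INTER_CUBIC))
E
```

```text
pics
{'time': 0.15, 'joints': array([-7.18662177e+01,  1.66813894e+01, -8.81968882e+00,  6.45554296e+01,
       -1.16585583e-03,  8.20192635e+01]), 'joint_velocities': array([ 0.01816028, -0.03180848,  0.03218704,  0.04355937,  0.05272914,
        0.03748961]), 'effort': array([ 6.01544416e-04, -5.37369239e+01,  3.31521034e+01,  1.14403400e-02,
       -2.27771698e-04, -2.51798394e-05]), 'tool_pos': array([ 230.98700992, -471.09154138,  230.87479064]), 'tool_rot': array([-1.79943878e+02, -6.69098941e-03,  2.61145161e+01]), 'contact_force': array([-0.5504092 , -0.92375537, -0.45373504]), 'wrist_torque': array([-0.03079137, -0.03739152,  0.05390022]), 'gripper_force': 0.0, 'gripper_width': 85.50673678118014}
(array([[424.09577455,   0.        , 260.16236363],
       [  0.        , 424.09577455, 192.49909815],
       [  0.        ,   0.        ,   1.        ]]), array([[-0.57667366,  0.64426256, -0.50236764],
       [ 0.81697355,  0.45574329, -0.3533444 ],
       [ 0.00130411, -0.61418549, -0.78916062]]), array([1170.40925797,  433.58185709, 1139.83621819])) (array([[380.93165901,   0.        , 260.08215288],
       [  0.        , 380.93165901, 195.7976156 ],
       [  0.        ,   0.        ,   1.        ]]), array([[-0.77319946,  0.44282381, -0.45394897],
       [ 0.63408123,  0.52835232, -0.56461033],
       [-0.01017791, -0.72439692, -0.68930799]]), array([1147.98833413,  759.81428376, 1040.27054449])) (array([[286.9259739 ,   0.        , 253.67713949],
       [  0.        , 286.9259739 , 185.85243131],
       [  0.        ,   0.        ,   1.        ]]), array([[ 4.40331062e-01, -8.65086383e-01, -2.40279224e-01],
       [-8.97835232e-01, -4.24469950e-01, -1.17120270e-01],
       [-6.72159644e-04,  2.67302845e-01, -9.63612338e-01]]), array([ 291.07191312, -441.30524844,  373.91575515]))
```

View pics/scene.png

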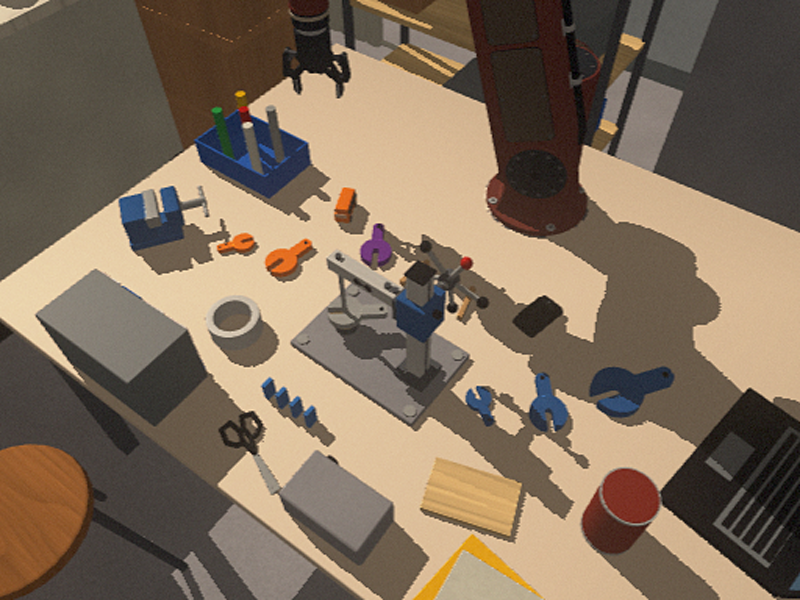

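View pics/side.png

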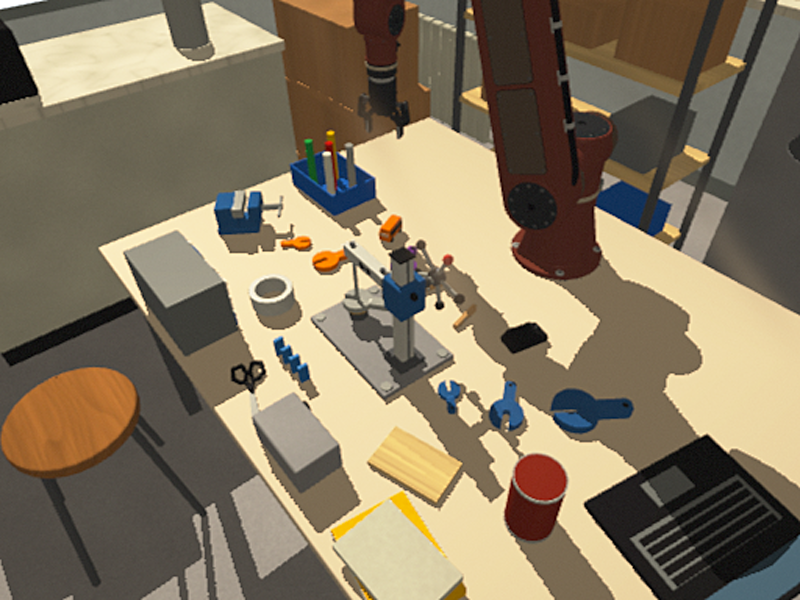

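The scene view (800 px scale) shows the middle blue mass at (548,403) with its tab end at (543,380). The large orange mass is at (287,258), with its tab towards (305,245). The stem is near (343,300), the column near (415,340), and the red ball at (466,263). The base plate corners are at (291,342), (412,423) and (468,355).

```bash
python3 - <<'E'
from h import *
for n in('scene','side'):
    im=np.load(n+'0.npy');_,C=cam(n)
    hsv=cv2.cvtColor(im,cv2.COLOR_RGB2HSV)
    pts={'scene':[[291,342],[412,423],[468,355]],'side':[[312,318],[386,395],[453,355]]}[n]
    P=ray(C,np.array(pts)/1.5625,14);print(n,'corners',P[:,:2].round(1).tolist(),[np.linalg.norm(P[i+1]-P[i]).round() for i in(0,1)])
    for nm,lo,hi in(('blue',(100,120,40),(120,255,255)),('orange',(5,150,120),(18,255,255))):
        m=cv2.inRange(hsv,lo,hi)
        k,l,st,ce=cv2.connectedComponentsWithStats(m)
        for i in range(1,k):
            if st[i,4]>80: print(nm,st[i].tolist(),(ce[i]*1.5625).round(),ray(C,ce[i],8)[0].round(0)[:2])
    if n=='side':
        print(proj(C,[0,0,0]))
E
```

```text
scene corners [[678.3, -202.3], [686.0, 106.1], [495.5, 111.3]] [np.float64(308.0), np.float64(191.0)]
blue [125, 70, 72, 50, 1255] [242. 148.] [ 284. -720.]
blue [102, 119, 13, 24, 159] [168. 201.] [ 534. -728.]
blue [77, 124, 15, 20, 224] [131. 208.] [ 602. -784.]
blue [340, 239, 23, 37, 350] [548. 401.] [493. 293.]
blue [299, 247, 16, 21, 163] [479. 400.] [568. 183.]
blue [383, 253, 27, 11, 167] [619. 404.] [419. 407.]
orange [215, 120, 12, 15, 117] [344. 199.] [ 278. -382.]
orange [139, 149, 24, 12, 151] [237. 242.] [ 536. -493.]
orange [170, 153, 29, 22, 312] [286. 256.] [ 504. -372.]
orange [0, 285, 56, 96, 4121] [ 36. 510.] [1197. -332.]
orange [386, 300, 20, 29, 163] [618. 488.] [577. 475.]
side corners [[677.0, -196.4], [683.1, 106.9], [493.7, 114.6]] [np.float64(303.0), np.float64(189.0)]
blue [186, 98, 54, 40, 1022] [333. 185.] [ 292. -670.]
blue [381, 116, 34, 30, 602] [623. 202.] [-332.  -16.]
blue [137, 123, 31, 27, 555] [238. 214.] [ 604. -723.]
blue [414, 128, 15, 23, 185] [658. 217.] [-345.   98.]
blue [245, 174, 27, 32, 549] [403. 296.] [ 452. -118.]
blue [175, 216, 23, 29, 217] [291. 359.] [ 785. -119.]
blue [281, 244, 13, 21, 143] [449. 394.] [574. 189.]
blue [313, 244, 22, 31, 348] [507. 408.] [504. 294.]
blue [353, 250, 52, 27, 870] [586. 410.] [379. 406.]
orange [179, 0, 48, 18, 471] [328.  10.] [ -656. -2116.]
orange [243, 138, 13, 17, 107] [388. 227.] [ 295. -380.]
orange [180, 151, 19, 9, 113] [297. 242.] [ 540. -488.]
orange [200, 160, 22, 14, 205] [327. 260.] [ 518. -367.]
orange [1, 235, 86, 66, 4140] [ 68. 418.] [1235. -279.]
[[355.23036486 160.09944016]]
```

```bash
python3 - <<'E'
from h import *
a=np.load('scene0.npy');b=np.load('side0.npy')
A=a[155:245,180:280];B=b[145:235,190:290]
save('stand',np.hstack([cv2.resize(x,(400,360),interpolation=cv2.INTER_CUBIC) for x in(A,B)]))
_,C=cam('side')
for h in range(0,400,40): print(h,(proj(C,[231,-471,231+h])*1.5625).round())
E
```

```text
0 [[384. 138.]]
40 [[383. 125.]]
80 [[383. 111.]]
120 [[382.  97.]]
160 [[382.  82.]]
200 [[381.  67.]]
240 [[380.  51.]]
280 [[380.  35.]]
320 [[379.  17.]]
360 [[378.  -0.]]
```

View pics/stand.png

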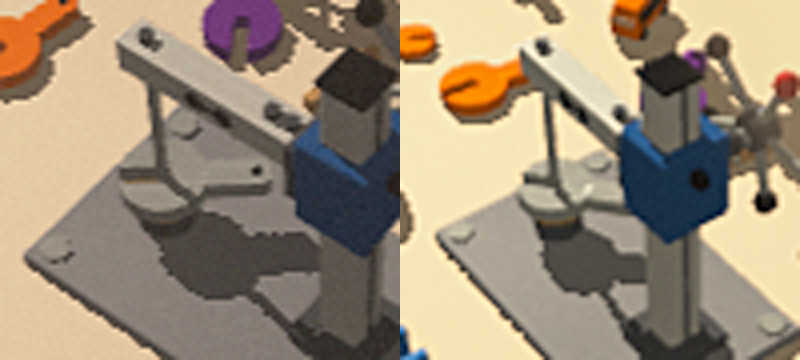

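The stem meets the grey disc at crop (162,165) on the left and (553,180) on the right. The grey tab end is at left (268,178), and its slot points to (122,178).

```bash
python3 - <<'E'
from h import *
C=cam('scene')[1];D=cam('side')[1]
f=lambda u,v:(180+u/4,155+v/4)
g=lambda u,v:(190+(u-400)/4,145+v/4)
print('scene base,tabend,slot',ray(C,[f(162,168),f(268,178),f(122,178)],70).round(1).tolist())
print('side base,slot',ray(D,[g(553,182),g(523,192)],70).round(1).tolist())
print('top z195',ray(C,[f(155,90)],190).round(1),ray(D,[g(549,98)],190).round(1))
# two-plane intersection using stem lines
L=[]
for c,p,q in((C,f(155,95),f(161,160)),(D,g(549,100),g(553,175))):
    d=[ray(c,[x],0)[0]-c[2] for x in(p,q)]; n=np.cross(*d); n/=np.linalg.norm(n); L.append((n[:2],n[:2]@c[2][:2]+n[2]*(c[2][2]-130)));
print(np.linalg.solve(np.array([l[0] for l in L]),[l[1] for l in L]))
# masses rough: mid blue and big orange in scene, side
for n,c in(('scene',C),('side',D)):
    hsv=cv2.cvtColor(np.load(n+'0.npy'),cv2.COLOR_RGB2HSV)
    for nm,lo,hi,w in(('blue',(100,120,40),(120,255,255),(500,294)),('orange',(5,150,120),(18,255,255),(510,-370))):
        m=cv2.inRange(hsv,lo,hi);k,l,st,ce=cv2.connectedComponentsWithStats(m)
        i=min(range(1,k),key=lambda i:np.hypot(*(ray(c,ce[i],8)[0,:2]-w)))
        y,x=np.where(l==i);P=ray(c,np.c_[x,y],16)[:,:2];mu=P.mean(0);e,v=np.linalg.eigh(np.cov(P.T));t=(P-mu)@v[:,1]
        print(n,nm,mu.round(),'axis',np.degrees(np.arctan2(*v[::-1,1])).round(),'ext',t.min().round(),t.max().round())
E
```

```text
scene base,tabend,slot [[576.7, -137.7, 70.0], [536.2, -63.2, 70.0], [602.7, -157.2, 70.0]]
side base,slot [[582.3, -134.0, 70.0], [611.9, -140.9, 70.0]]
top z195 [[ 590.2 -122.3  190. ]] [[ 591.4 -113.5  190. ]]
[ 580.40688375 -133.20256518]
scene blue [498. 294.] axis 51.0 ext -63.0 59.0
scene orange [ 509. -366.] axis 174.0 ext -51.0 70.0
side blue [509. 298.] axis -143.0 ext -52.0 73.0
side orange [ 523. -358.] axis -169.0 ext -46.0 56.0
```

```bash
cat >> h.py <<'E'
def to(x,y,z,yaw):
    s=robot.get_state(); p=s['tool_pos']; r=R.from_euler('xyz',s['tool_rot'],degrees=True); psi=s['tool_rot'][2]
    t=R.from_euler('xyz',[180,0,yaw],degrees=True); d=r.inv().apply(np.array([x,y,z])-p)/1000; a=(r.inv()*t).as_rotvec()
    print('pos',p.round(1),'yaw',round(psi,1),'row',d.round(4).tolist(),a.round(3).tolist(),'rows',round(max(np.linalg.norm(d)/.0625,np.degrees(np.linalg.norm(a))/10.7),1))
E
R1='[0.3,0.028,0.03,0,0,-1.4]'
python3 -m crank '[[0.3,0.028,0.03,0,0,-1.4],[0.3,0.028,0.03,0,0,-1.4],[0.3,0.028,0.03,0,0,-1.4],[0.3,0.028,0.03,0,0,-1.4],[0.3,0.028,0.03,0,0,-1.4],[0.3,0.028,0.03,0,0,-1.4],[0.3,0.028,0.03,0,0,-1.4],[0.3,0.028,0.03,0,0,-1.4]]' 1 60
python3 -m crank '[[0,0,0,0,0,-1.29],[0,0,0,0,0,-1.29],[0,0,0,0,0,-1.29],[0,0,0,0,0,-1.29],[0,0,0,0,0,-1.29],[0,0,0,0,0,-1.29],[0,0,0,0,0,-1.29],[0,0,0,0,0,-1.29]]'
python3 - <<'E'
from h import *
w,W=cam('wrist');np.save('w1.npy',w);save('w1',w)
s=robot.get_state();print(s['joints'])
hsv=cv2.cvtColor(w,cv2.COLOR_RGB2HSV);m=cv2.inRange(hsv,(5,150,120),(18,255,255))
k,l,st,ce=cv2.connectedComponentsWithStats(m)
for i in range(1,k):
    if st[i,4]>80: print(st[i].tolist(),ray(W,ce[i],16)[0].round(1))
E
```

```text
time: 1.4
tool_pos: [513.0, -364.3, 201.1]
tool_rot: [-180.0, -0.0, 106.6]
contact_force: [-0.2, -0.8, 0.1]
gripper_width: 85.3
gripper_force: 0.0
time: 2.4
tool_pos: [512.8, -364.5, 201.2]
tool_rot: [180.0, -0.0, -179.8]
contact_force: [-0.4, 0.6, -0.1]
gripper_width: 85.3
gripper_force: 0.0
[-4.20609421e+01  2.90560902e+01  5.54875878e+00  6.64972847e+01
 -2.27980721e-03 -4.20892370e+01]
[220, 101, 61, 105, 3500] [ 504.1 -366.2   16. ]
[125, 157, 51, 63, 1560] [ 535.1 -488.4   16. ]
```

View pics/w1.png

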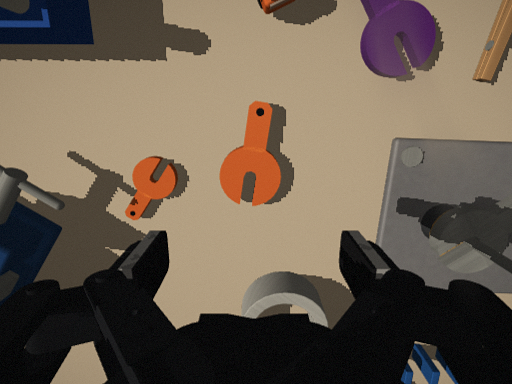

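The orange mass is clear in the wrist view: disc at (250,176), tab hole at (260,112), slot mouth at (249,203).

```bash
cat >> h.py <<'E'
COL={'blue':((100,120,40),(120,255,255)),'orange':((5,150,120),(18,255,255))}
def mass(im,C,nm,guess,z=16):
    m=cv2.inRange(cv2.cvtColor(im,cv2.COLOR_RGB2HSV),*COL[nm]);k,l,st,ce=cv2.connectedComponentsWithStats(m)
    i=min([i for i in range(1,k) if st[i,4]>300],key=lambda i:np.hypot(*(ray(C,ce[i],z)[0,:2]-guess)))
    y,x=np.where(l==i);P=ray(C,np.c_[x,y],z)[:,:2]
    mu=P.mean(0);v=np.linalg.eigh(np.cov(P.T))[1][:,1]
    t=(P-mu)@v
    if t.max()<-t.min(): v=-v
    for _ in range(4):
        n=np.array([-v[1],v[0]]);t=(P-mu)@v;u=(P-mu)@n
        c=mu+v*(np.percentile(t,99.8)-86)+n*(u.min()+u.max())/2
        tt=(P-c)@v; T=P[(tt>45)&(tt<75)].mean(0); v=(T-c)/np.linalg.norm(T-c)
    n=np.array([-v[1],v[0]]);t=(P-c)@v;u=(P-c)@n
    print(nm,'centre',c.round(1),'tabdir',np.degrees(np.arctan2(v[1],v[0])).round(1),'ext',t.min().round(1),t.max().round(1),'width',np.ptp(u).round(1),'grip70',(c+70*v).round(1))
    return c,v
E
python3 - <<'E'
from h import *
w=np.load('w1.npy');W=cam('wrist')[1]
c,v=mass(w,W,'orange',np.array([505,-366.]))
g=c+70*v
to(g[0],g[1],60,np.degrees(np.arctan2(v[1],v[0])))
E
```

```text
orange centre [ 524.9 -369.1] tabdir 171.5 ext -33.7 86.6 width 71.8 grip70 [ 455.6 -358.8]
pos [ 512.8 -364.5  201.3] yaw -180.0 row [0.0571, 0.0056, 0.1413] [0.0, -0.0, 0.148] rows 2.4
```

```bash
python3 -m crank '[[0.057,0.006,0.05,0,0,0.148],[0.057,0.006,0.1,0,0,0.148],[0.057,0.006,0.15,0,0,0.148],[0.057,0.006,0.18,0,0,0.148],[0.057,0.006,0.199,0,0,0.148],[0.057,0.006,0.199,0,0,0.148]]' 1 60
python3 -m crank '[[0,0,0,0,0,0],[0,0,0,0,0,0],[0,0,0,0,0,0],[0,0,0,0,0,0],[0,0,0,0,0,0],[0,0,0,0,0,0]]' 0 60
python3 -m crank '[[0,0,-0.03,0,0,0],[0,0,-0.08,0,0,0],[0,0,-0.118,0,0,0],[0,0,-0.118,0,0,0]]'
python3 - <<'E'
from h import *
w,W=cam('wrist');np.save('w2.npy',w);save('w2',w)
g=np.array([581,-133.]);
a=np.radians(239);p=g+(70+100)*np.array([np.cos(a),np.sin(a)])
to(p[0],p[1],130,239)
E
```

```text
time: 3.25
tool_pos: [454.9, -357.9, 1.1]
tool_rot: [179.9, -0.1, 171.6]
contact_force: [-0.0, -0.5, -0.1]
gripper_width: 85.2
gripper_force: 0.0
time: 4.0
tool_pos: [456.2, -359.1, 3.2]
tool_rot: [-180.0, 0.1, 171.8]
contact_force: [-1.3, 1.3, 6.7]
gripper_width: 24.3
gripper_force: 59.8
time: 4.5
tool_pos: [457.2, -360.1, 123.3]
tool_rot: [-179.8, 0.2, 171.8]
contact_force: [0.2, -0.4, -2.5]
gripper_width: 24.4
gripper_force: 59.7
pos [ 456.2 -359.2  121.2] yaw 171.8 row [-0.0253, 0.085, -0.0088] [-0.002, 0.001, -1.174] rows 6.3
```

View pics/w2.png

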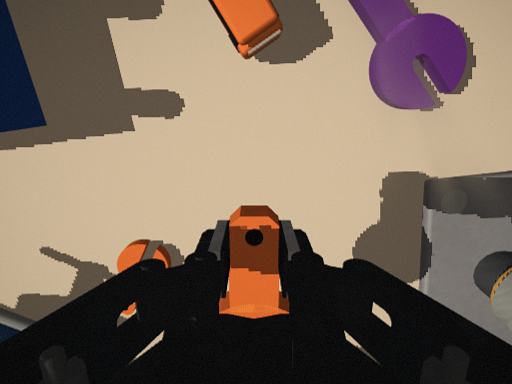

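```bash
python3 -m crank '[[-0.04,0.025,-0.029,0,0,0],[-0.1,0.055,-0.029,0,0,0],[-0.162,0.093,-0.029,0,0,0],[-0.162,0.093,-0.029,0,0,0],[-0.162,0.093,-0.029,0,0,0],[-0.162,0.093,-0.029,0,0,0]]'
python3 - <<'E'
from h import *
w,W=cam('wrist');np.save('w3.npy',w)
q=proj(W,[[581,-133,70],[581,-133,190]]);print(q)
u,v=q[0].round().astype(int);x0=max(0,min(512-180,u-90));y0=max(0,min(384-150,v-80));print(x0,y0)
save('w3',cv2.resize(w[y0:y0+150,x0:x0+180],(720,600),interpolation=cv2.INTER_CUBIC))
np.save('w3o.npy',np.array([x0,y0])); import pickle;pickle.dump(W,open('W3.pkl','wb'))
E
```

```text
time: 5.3
tool_pos: [627.9, -290.3, 148.3]
tool_rot: [180.0, -0.1, 171.7]
contact_force: [-0.3, 0.6, -2.9]
gripper_width: 24.3
gripper_force: 59.8
[[454.15940833 105.37238856]
 [691.99862415 102.85011653]]
332 25
```

View pics/w3.png

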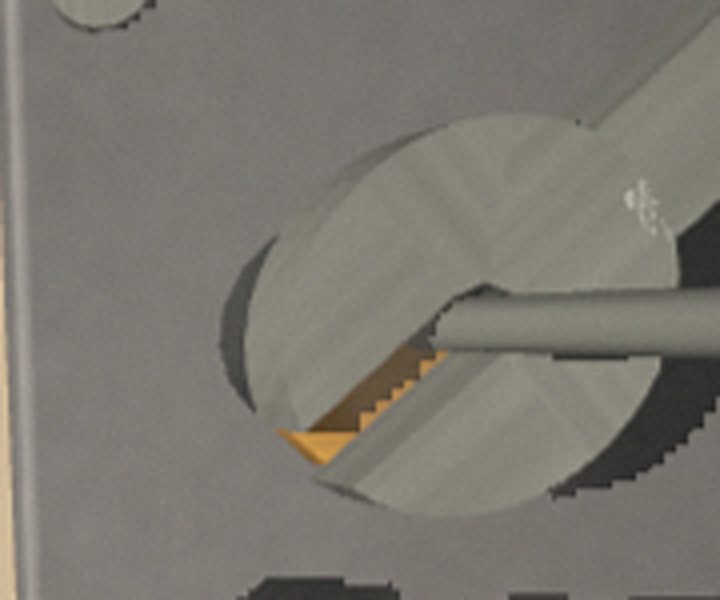

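The wrist crop shows the grey disc (outline 245..680 by 112..516), the stem entering near (460,321) and the slot mouth near (315,455). The tab's upper edge runs from (590,130) to (720,15).

```bash
python3 - <<'E'
from h import *
import pickle
W=pickle.load(open('W3.pkl','rb'));f=lambda L:ray(W,np.array(L,float)/4+[332,25],70)[:,:2]
P=f([(245,335),(300,215),(400,140),(510,112),(580,123),(680,275),(655,370),(560,485),(450,516),(380,503),(253,390)])
A=np.c_[2*P,np.ones(len(P))];s=np.linalg.lstsq(A,(P**2).sum(1),rcond=None)[0];c=s[:2];r=np.sqrt(s[2]+c@c)
print('circle',c.round(1),'r',r.round(1),'res',(np.hypot(*(P-c).T)-r).round(1))
for a in ([(590,130),(720,15)],[(680,238),(720,203)],[(305,432),(440,308)],[(325,470),(450,352)]):
    q=f(a);print(np.degrees(np.arctan2(*(q[1]-q[0])[::-1])).round(1),q.round(1).tolist())
# stem vertical plane: centre line points
d=[W[1]@np.linalg.inv(W[0])@np.r_[np.array(p)/4+[332,25],1] for p in((480,321.5),(715,321.5))]
n=np.cross(*d);n/=np.linalg.norm(n);print('stem x at y=-133',W[2][0]-n[1]/n[0]*(-133-W[2][1])-n[2]/n[0]*(100-W[2][2]))
print(f([(487,284),(437,325)]))
E
```

```text
circle [ 580.7 -137.8] r 37.7 res [ 2.4  0.2 -1.9 -1.4 -0.2  1.7  0.9  0.7 -1.6 -2.9  1.5]
126.3 [[550.2, -116.4], [534.6, -95.1]]
127.3 [[571.1, -99.0], [566.0, -92.4]]
127.9 [[596.6, -166.8], [577.3, -142.0]]
129.2 [[604.4, -163.1], [585.5, -139.9]]
stem x at y=-133 581.2100644036324
[[ 574.19812172 -133.55077217]
 [ 580.25539144 -142.47272898]]
```

```bash
python3 -c "
from h import *
to(531,-256,120,247.5)"
```

```text
pos [ 627.9 -290.6  148.8] yaw 171.7 row [0.1009, 0.0202, 0.0289] [0.001, -0.001, -1.323] rows 7.1
```

```bash
python3 -m crank '[[0.04,0.008,0,0,0,-0.18],[0.08,0.016,0.01,0,0,-0.36],[0.101,0.02,0.02,0,0,-0.54],[0.101,0.02,0.029,0,0,-0.72],[0.101,0.02,0.029,0,0,-0.9],[0.101,0.02,0.029,0,0,-1.323],[0.101,0.02,0.029,0,0,-1.323],[0.101,0.02,0.029,0,0,-1.323]]'
python3 -m crank '[[0,0,0.02,0,0,0],[0,0,0.043,0,0,0],[0,0,0.043,0,0,0]]'
python3 - <<'E'
from h import *
a,C=cam('scene');np.save('s4.npy',a)
mass(a,C,'orange',np.array([557,-200.]),z=90)
b,D=cam('side');np.save('d4.npy',b)
mass(b,D,'orange',np.array([557,-200.]),z=90)
save('s4',np.hstack([cv2.resize(x,(400,360),interpolation=cv2.INTER_CUBIC) for x in(a[145:235,170:270],b[135:225,180:280])]))
to(531,-256,77,247.5); print(robot.get_state()['tool_rot'])
E
```

```text
time: 6.35
tool_pos: [531.3, -256.5, 120.7]
tool_rot: [-180.0, -0.0, -112.3]
contact_force: [-0.2, 0.2, -2.7]
gripper_width: 24.5
gripper_force: 59.8
time: 6.72
tool_pos: [530.3, -255.6, 76.3]
tool_rot: [179.8, 0.0, -112.5]
contact_force: [-0.8, -0.0, -2.5]
gripper_width: 24.7
gripper_force: 59.8
orange centre [1184.9 -327.3] tabdir -119.9 ext -162.4 86.8 width 142.3 grip70 [1150. -388.]
orange centre [1190.5 -194.1] tabdir 162.1 ext -154.7 87.9 width 244.6 grip70 [1123.9 -172.6]
pos [ 532.  -256.3   78.1] yaw -112.5 row [0.0001, 0.001, 0.0011] [-0.0, -0.0, 0.0] rows 0.0
[-1.79972231e+02 -1.16329014e-02 -1.12493517e+02]
```

View pics/s4.png

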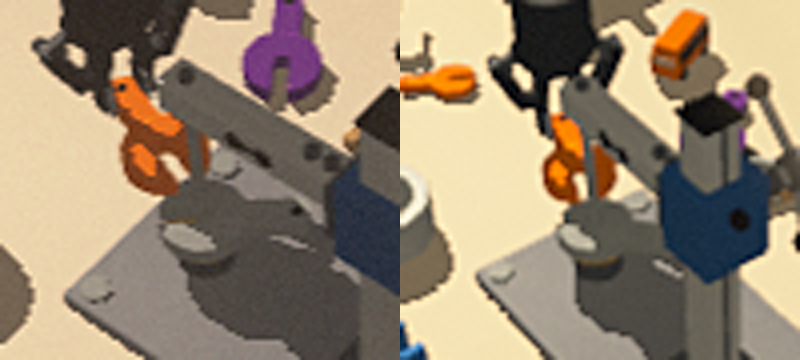

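The orange mass is held level in front of the stem, with its slot mouth at left (175,170) facing the stem at (197,190). I'm inserting it now.

```bash
python3 -m crank '[[-0.012,0,0,0,0,0],[-0.025,0,0,0,0,0],[-0.035,0,0,0,0,0],[-0.045,0,0,0,0,0],[-0.045,0,0,0,0,0]]'
python3 -m crank '[[-0.004,0,0,0,0,0],[-0.008,0,0,0,0,0],[-0.012,0,0,0,0,0],[-0.012,0,0,0,0,0]]'
python3 -c "
from h import *
s=robot.get_state();print(s['contact_force'],s['wrist_torque']);S=np.array([581,-135.5]);t=s['tool_rot'][2]*np.pi/180
print(s['tool_pos'][:2]-70*np.array([np.cos(t),np.sin(t)]))"
```

```text
time: 7.45
tool_pos: [549.8, -213.1, 77.3]
tool_rot: [180.0, 0.0, -112.4]
contact_force: [-0.4, -0.1, -2.9]
gripper_width: 24.3
gripper_force: 59.8
time: 7.95
tool_pos: [554.2, -202.8, 77.3]
tool_rot: [180.0, 0.0, -112.4]
contact_force: [-0.8, 0.6, -2.6]
gripper_width: 24.4
gripper_force: 59.8
[-0.83956975  0.62661495 -2.5511462 ] [-0.13472132  0.01205947  0.0204714 ]
[ 580.8553161  -138.05814557]
```

```bash
python3 -m crank '[[-0.002,0,0,0,0,0],[-0.004,0,0,0,0,0],[-0.004,0,0,0,0,0]]'
python3 -m crank '[[-0.002,0,0,0,0,0],[-0.003,0,0,0,0,0],[-0.003,0,0,0,0,0]]'
```

```text
time: 8.32
tool_pos: [555.7, -199.1, 77.3]
tool_rot: [180.0, 0.0, -112.4]
contact_force: [-0.6, 0.3, -3.4]
gripper_width: 24.3
gripper_force: 59.8
time: 8.7
tool_pos: [556.3, -197.7, 77.4]
tool_rot: [-180.0, -0.1, -112.5]
contact_force: [-2.1, -5.8, -2.6]
gripper_width: 24.2
gripper_force: 59.9
```

```bash
python3 -m crank '[[0.002,0,0.001,0,0,0],[0.002,0,0.003,0,0,0],[0.002,0,0.004,0,0,0],[0.002,0,0.004,0,0,0]]'
```

```text
time: 9.2
tool_pos: [556.0, -198.2, 73.3]
tool_rot: [180.0, 0.0, -112.4]
contact_force: [-1.0, -0.1, -1.1]
gripper_width: 24.4
gripper_force: 60.0
```

```bash
python3 -m crank '[[0,0,0.001,0,0,0],[0,0,0.001,0,0,0]]'
python3 -m crank '[[0,0,0,0,0,0],[0,0,0,0,0,0],[0,0,0,0,0,0],[0,0,0,0,0,0]]' 1
python3 -m crank '[[0.02,0,0,0,0,0],[0.045,0,0,0,0,0],[0.08,0,-0.02,0,0,0],[0.12,0,-0.07,0,0,0],[0.12,0,-0.12,0,0,0]]'
python3 - <<'E'
from h import *
s=robot.get_state();print(s['joints'])
a,C=cam('scene');b,D=cam('side')
save('s5',np.hstack([cv2.resize(x,(400,360),interpolation=cv2.INTER_CUBIC) for x in(a[145:235,170:270],b[135:225,180:280])]))
E
```

```text
time: 9.45
tool_pos: [556.1, -198.3, 72.9]
tool_rot: [-180.0, 0.0, -112.4]
contact_force: [-3.4, -0.1, 6.0]
gripper_width: 24.1
gripper_force: 60.9
time: 9.95
tool_pos: [556.0, -198.3, 72.2]
tool_rot: [180.0, 0.0, -112.4]
contact_force: [0.3, -0.5, -0.6]
gripper_width: 85.4
gripper_force: 0.0
time: 10.58
tool_pos: [508.3, -312.4, 193.3]
tool_rot: [180.0, -0.0, -112.6]
contact_force: [0.7, -0.9, -0.1]
gripper_width: 85.3
gripper_force: 0.0
[-3.85682968e+01  2.57351806e+01 -1.07234437e+00  6.32252902e+01
 -4.55689179e-02 -1.05926916e+02]
```

View pics/s5.png

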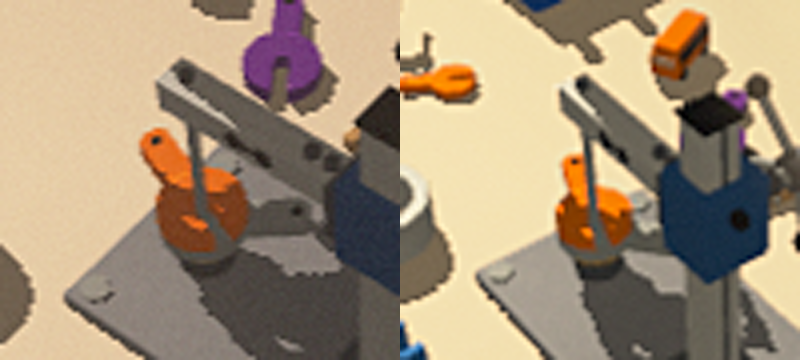

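```bash
python3 -m crank '[[-0.03,0.055,-0.037,0,0,0],[-0.06,0.11,-0.037,0,0,0],[-0.1,0.165,-0.037,0,0,0],[-0.139,0.218,-0.037,0,0,0],[-0.199,0.24,-0.037,0,0,0],[-0.26,0.262,-0.037,0,0,0.1],[-0.32,0.285,-0.037,0,0,0.2],[-0.38,0.308,-0.037,0,0,0.39]]'
python3 -c "
from h import *
to(370,180,230,-135);to(503,296,200,-135);print(robot.get_state()['joints'])"
```

```text
time: 11.68
tool_pos: [370.2, 124.6, 229.2]
tool_rot: [-180.0, 0.0, -132.5]
contact_force: [0.9, -0.1, 0.3]
gripper_width: 85.3
gripper_force: 0.0
pos [370.2 124.6 229.2] yaw -132.5 row [-0.0407, 0.0375, -0.0008] [-0.0, 0.0, 0.044] rows 0.9
pos [370.2 124.6 229.2] yaw -132.5 row [-0.2161, 0.0178, 0.0293] [-0.0, 0.0, 0.044] rows 3.5
[ 7.86018234e+00  1.95767297e+00 -2.70787709e+01  6.09327947e+01
 -8.68897092e-03 -3.96577613e+01]
```

```bash
python3 -m crank '[[-0.041,0.037,0,0,0,0.04],[-0.1,0.03,0.01,0,0,0.04],[-0.16,0.022,0.02,0,0,0.04],[-0.216,0.018,0.029,0,0,0.04],[-0.216,0.018,0.029,0,0,0.04],[-0.216,0.018,0.029,0,0,0.04]]'
python3 - <<'E'
from h import *
w,W=cam('wrist');np.save('w6.npy',w);save('w6',w)
c,v=mass(w,W,'blue',np.array([503,296.]))
g=c+70*v
to(g[0],g[1],2,np.degrees(np.arctan2(v[1],v[0])))
E
```

```text
time: 12.42
tool_pos: [502.1, 294.1, 199.6]
tool_rot: [180.0, -0.1, -134.6]
contact_force: [-0.5, -0.3, -0.6]
gripper_width: 85.2
gripper_force: 0.0
blue centre [517.2 304.9] tabdir -143.0 ext -32.8 86.5 width 70.6 grip70 [461.2 262.8]
pos [502.  293.9 200.2] yaw -134.6 row [0.0506, 0.0072, 0.1982] [0.0, -0.001, 0.147] rows 3.3
```

View pics/w6.png

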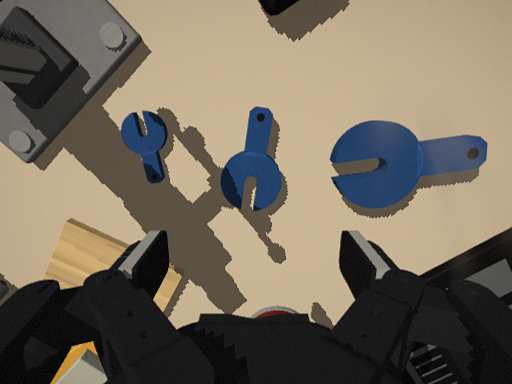

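Middle blue mass at (252,180), tab hole at (261,117); the small and large blue look-alikes leave room for the open fingers.

```bash
python3 -m crank '[[0.051,0.007,0.05,0,0,0.147],[0.051,0.007,0.1,0,0,0.147],[0.051,0.007,0.15,0,0,0.147],[0.051,0.007,0.18,0,0,0.147],[0.051,0.007,0.198,0,0,0.147],[0.051,0.007,0.198,0,0,0.147]]' 1 60
python3 -m crank '[[0,0,0,0,0,0],[0,0,0,0,0,0],[0,0,0,0,0,0],[0,0,0,0,0,0],[0,0,0,0,0,0],[0,0,0,0,0,0]]' 0 60
python3 -m crank '[[0,0,-0.05,0,0,0],[0,0,-0.1,0,0,0],[0,0,-0.16,0,0,0],[0,0,-0.22,0,0,0],[0,0,-0.25,0,0,0],[0,0,-0.25,0,0,0]]'
python3 -c "
from h import *
to(640,240,250,-100);to(735,60,250,-60);to(715,-128,250,7.5);print(robot.get_state()['joints'])"
```

```text
time: 13.22
tool_pos: [460.6, 262.3, 2.3]
tool_rot: [180.0, -0.1, -143.0]
contact_force: [0.2, 0.4, -0.5]
gripper_width: 85.5
gripper_force: 0.0
time: 13.98
tool_pos: [462.2, 263.6, 3.2]
tool_rot: [-180.0, 0.1, -143.0]
contact_force: [-0.7, -0.7, 8.0]
gripper_width: 24.6
gripper_force: 59.5
time: 14.72
tool_pos: [462.8, 263.9, 254.5]
tool_rot: [-179.9, 0.2, -143.0]
contact_force: [0.6, -0.6, -2.4]
gripper_width: 24.2
gripper_force: 60.1
pos [462.8 263.9 254.5] yaw -143.0 row [-0.1271, -0.1258, 0.0052] [-0.003, 0.003, -0.75] rows 4.0
pos [462.8 263.9 254.5] yaw -143.0 row [-0.0946, -0.3267, 0.0053] [-0.004, 0.003, -1.448] rows 7.8
pos [462.8 263.9 254.5] yaw -143.0 row [0.0346, -0.4648, 0.0049] [-0.006, 0.0, -2.627] rows 14.1
[ 2.18292170e+01  1.66414061e+01 -5.27980203e+00  6.78390523e+01
  1.99127806e-03 -1.51784194e+01]
```

```bash
python3 -m crank '[[-0.04,-0.04,0,0,0,0.18],[-0.08,-0.08,0,0,0,0.36],[-0.11,-0.115,0,0,0,0.54],[-0.132,-0.136,0,0,0,0.72],[-0.132,-0.136,0,0,0,0.9],[-0.132,-0.136,0,0,0,1.08],[-0.132,-0.136,0,0,0,1.26],[-0.132,-0.136,0,0,0,1.44]]'
python3 -c "
from h import *
to(690,130,250,-270);to(725,20,250,-310);print(robot.get_state()['joints'])"
```

```text
time: 15.72
tool_pos: [648.2, 234.1, 249.8]
tool_rot: [-179.8, -0.1, 134.2]
contact_force: [0.1, -0.1, -1.6]
gripper_width: 24.4
gripper_force: 60.0
pos [648.2 234.1 249.8] yaw 134.2 row [-0.1038, -0.0426, -0.0003] [-0.004, -0.001, 0.771] rows 4.1
pos [648.2 234.1 249.8] yaw 134.2 row [-0.2071, -0.0941, -0.0003] [-0.004, 0.001, 1.469] rows 7.9
[1.37815619e+01 3.56759140e+01 2.40923578e+01 7.86182959e+01
 7.46735868e-03 5.96272968e+01]
```

```bash
python3 -m crank '[[-0.03,-0.012,0,0,0,0.18],[-0.06,-0.025,0,0,0,0.36],[-0.09,-0.036,0,0,0,0.54],[-0.11,-0.045,0,0,0,0.72],[-0.14,-0.06,0,0,0,0.9],[-0.17,-0.075,0,0,0,1.08],[-0.2,-0.09,0,0,0,1.26],[-0.207,-0.094,0,0,0,1.44]]'
python3 -c "
from h import *
to(720,-60,250,-330);to(718,-126,250,7.5);print(robot.get_state()['joints'])"
```

```text
time: 16.73
tool_pos: [726.9, 18.4, 249.4]
tool_rot: [-179.8, 0.1, 51.5]
contact_force: [-0.6, -0.4, -2.7]
gripper_width: 24.0
gripper_force: 60.0
pos [726.9  18.4 249.4] yaw 51.5 row [-0.0656, 0.0434, -0.0006] [-0.002, 0.003, 0.376] rows 2.0
pos [726.9  18.4 249.4] yaw 51.5 row [-0.1185, 0.0829, -0.0005] [-0.002, 0.003, 0.768] rows 4.1
[-4.29799739e+00  4.10908510e+01  3.38422127e+01  8.29475051e+01
 -2.09352010e-02  1.24185066e+02]
```

```bash
python3 -m crank '[[-0.03,0.02,0,0,0,0.18],[-0.06,0.042,0,0,0,0.36],[-0.09,0.063,0,0,0,0.54],[-0.119,0.083,0,0,0,0.72],[-0.119,0.083,0.05,0,0,0.768],[-0.119,0.083,0.1,0,0,0.768],[-0.119,0.083,0.12,0,0,0.768],[-0.119,0.083,0.12,0,0,0.768]]'
python3 -c "
from h import *
to(705,-119.5,92.5,7.5);print(robot.get_state()['joints'])"
```

```text
time: 17.73
tool_pos: [716.9, -123.6, 128.4]
tool_rot: [-179.9, 0.3, 8.0]
contact_force: [-0.2, 0.3, -1.7]
gripper_width: 24.3
gripper_force: 60.0
pos [ 716.9 -123.6  128.4] yaw 8.0 row [-0.011, -0.0056, 0.036] [-0.003, 0.006, 0.008] rows 0.6
[-1.55302366e+01  4.32064095e+01  1.98818423e+01  6.70472362e+01
  9.40466921e-04  1.56487703e+02]
```

```bash
python3 -m crank '[[-0.005,-0.005,0.015,0,0.003,0.008],[-0.011,-0.005,0.03,0,0.005,0.008],[-0.011,-0.005,0.036,0,0.005,0.008],[-0.011,-0.005,0.036,0,0.005,0.008]]'
python3 - <<'E'
from h import *
a,C=cam('scene');b,D=cam('side');to(705,-119.5,92.5,7.5)
save('s7',np.hstack([cv2.resize(x,(400,360),interpolation=cv2.INTER_CUBIC) for x in(a[145:235,160:260],b[135:225,170:270])]))
E
```

```text
time: 18.23
tool_pos: [707.9, -120.8, 96.7]
tool_rot: [180.0, -0.3, 7.5]
contact_force: [-0.3, 0.6, -1.4]
gripper_width: 24.6
gripper_force: 60.0
pos [ 708.3 -120.9   97.2] yaw 7.5 row [-0.0031, -0.0018, 0.0047] [0.0, -0.006, 0.0] rows 0.1
```

View pics/s7.png

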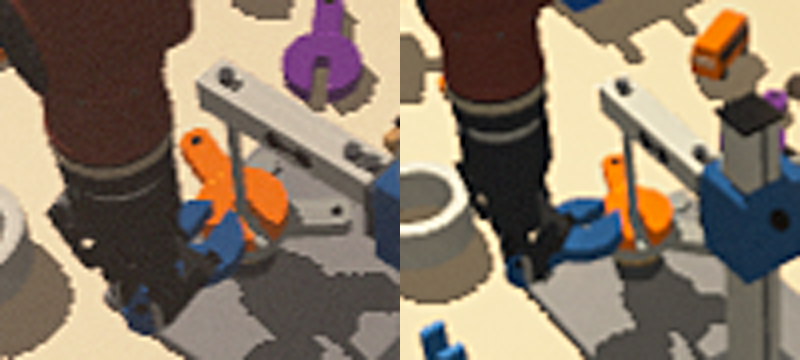

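Blue's slot at left (205,235) faces the stem just above orange, and the wrist clears the load cell.

```bash
python3 -m crank '[[0,-0.0018,0.002,0,-0.005,0],[0,-0.0018,0.004,0,-0.005,0],[-0.008,-0.0018,0.004,0,-0.005,0],[-0.016,-0.0018,0.004,0,-0.005,0],[-0.024,-0.0018,0.004,0,-0.005,0],[-0.024,-0.0018,0.004,0,-0.005,0]]'
python3 -c "
from h import *
to(705,-119.7,92.5,7.5)"
```

```text
time: 19.08
tool_pos: [682.9, -122.3, 92.5]
tool_rot: [-180.0, 0.0, 7.5]
contact_force: [-0.6, -1.1, -2.8]
gripper_width: 24.4
gripper_force: 60.0
pos [ 682.9 -122.3   92.5] yaw 7.5 row [0.0223, 0.0003, 0.0] [-0.0, 0.0, 0.0] rows 0.4
```

```bash
python3 -m crank '[[-0.01,0,0,0,0,0],[-0.02,0,0,0,0,0],[-0.028,0,0,0,0,0],[-0.033,0,0,0,0,0],[-0.033,0,0,0,0,0]]'
python3 -m crank '[[-0.002,0,0,0,0,0],[-0.003,0,0,0,0,0],[-0.003,0,0,0,0,0]]'
```

```text
time: 19.7
tool_pos: [650.6, -126.5, 92.4]
tool_rot: [180.0, -0.0, 7.5]
contact_force: [0.8, -0.0, -2.0]
gripper_width: 24.1
gripper_force: 60.0
time: 20.08
tool_pos: [647.9, -126.8, 92.2]
tool_rot: [-180.0, 0.0, 7.5]
contact_force: [-0.2, -0.6, -3.0]
gripper_width: 24.0
gripper_force: 60.0
```

```bash
python3 -m crank '[[-0.001,0,0,0,0,0],[-0.002,0,0,0,0,0],[-0.002,0,0,0,0,0]]'
```

```text
time: 20.45
tool_pos: [647.3, -126.9, 92.7]
tool_rot: [180.0, -0.2, 7.5]
contact_force: [4.8, 1.5, -3.1]
gripper_width: 24.5
gripper_force: 59.9
```

```bash
python3 -m crank '[[0.003,0,0.001,0,0,0],[0.003,0,0.003,0,0,0],[0.003,0,0.004,0,0,0],[0.003,0,0.004,0,0,0]]'
```

```text
time: 20.95
tool_pos: [648.9, -126.7, 89.0]
tool_rot: [180.0, -0.0, 7.5]
contact_force: [-0.6, 0.7, 6.1]
gripper_width: 24.6
gripper_force: 61.0
```

Blue is resting on orange. I'll release it, back the gripper out, and look.

```bash
python3 -m crank '[[0,0,0,0,0,0],[0,0,0,0,0,0],[0,0,0,0,0,0],[0,0,0,0,0,0]]' 1
python3 -m crank '[[0.02,0,0,0,0,0],[0.045,0,0,0,0,0],[0.07,0,-0.04,0,0,0],[0.07,0,-0.1,0,0,0],[0.07,0,-0.16,0,0,0],[0.07,0,-0.21,0,0,0]]'
python3 - <<'E'
from h import *
a,C=cam('scene');b,D=cam('side')
np.save('s8.npy',a);np.save('d8.npy',b)
save('s8',np.hstack([cv2.resize(x,(400,360),interpolation=cv2.INTER_CUBIC) for x in(a[145:235,160:260],b[145:235,180:280])]))
hsv=cv2.cvtColor(a,cv2.COLOR_RGB2HSV)
print(robot.get_state()['joints'])
# wheel: red ball in both views
for im,c in((a,C),(b,D)):
    h=cv2.cvtColor(im,cv2.COLOR_RGB2HSV);m=cv2.inRange(h,(0,150,90),(6,255,255))|cv2.inRange(h,(174,150,90),(180,255,255))
    k,l,st,ce=cv2.connectedComponentsWithStats(m)
    K,Rw,o=c
    for i in range(1,k):
        if 20<st[i,4]<200:
            d=Rw@np.linalg.inv(K)@np.r_[ce[i],1]; print(ce[i].round(),st[i,4],'at wheel plane x=492:',(o+d*((492-o[0])/d[0])).round(1))
E
```

```text
time: 21.45
tool_pos: [648.8, -126.7, 88.1]
tool_rot: [-180.0, 0.0, 7.5]
contact_force: [0.3, 0.2, -0.5]
gripper_width: 85.8
gripper_force: 0.0
time: 22.2
tool_pos: [718.3, -117.5, 301.0]
tool_rot: [180.0, -0.1, 7.5]
contact_force: [1.2, -0.1, 0.0]
gripper_width: 85.2
gripper_force: 0.0
[-1.50375061e+01  4.15146146e+01  4.28518995e+01  9.07665032e+01
 -1.89429413e-04  1.57434206e+02]
[154.   2.] 43 at wheel plane x=492: [ 492.  -366.2  602.4]
[354.   3.] 88 at wheel plane x=492: [492.  154.7 759.9]
[298. 167.] 38 at wheel plane x=492: [492.   80.6 276.5]
[390. 310.] 129 at wheel plane x=492: [ 492.   465.3 -156.1]
[379. 327.] 164 at wheel plane x=492: [ 492.   462.4 -314.5]
[210.  93.] 27 at wheel plane x=492: [ 492.  -339.5  354.9]
[332. 151.] 28 at wheel plane x=492: [492.  248.5 430. ]
[337. 167.] 72 at wheel plane x=492: [492.  274.9 391. ]
[337. 297.] 144 at wheel plane x=492: [ 492.   364.3 -140.9]
```

View pics/s8.png

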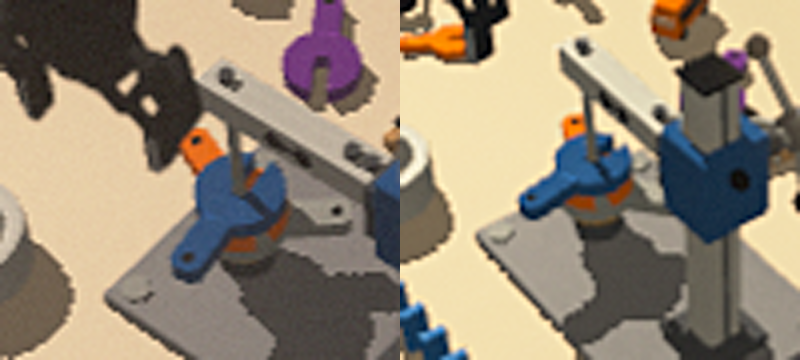

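All three masses are stacked and home: blue tab to the lower left, orange tab to the upper left, grey tab to the right. The red ball is about 25° from upright towards +y. Next is the handwheel.

```bash
python3 -c "
from h import *
to(496,-44,330,90)"
```

```text
pos [ 720.3 -118.   305. ] yaw 7.5 row [-0.2124, -0.1027, -0.0273] [0.01, -0.005, -1.439] rows 7.7
```

```bash
python3 -m crank '[[0,0,-0.027,0,0,0],[-0.05,-0.025,-0.027,0,0,-0.18],[-0.1,-0.05,-0.027,0,0,-0.36],[-0.15,-0.075,-0.027,0,0,-0.54],[-0.212,-0.103,-0.027,0,0,-0.72],[-0.212,-0.103,-0.027,0,0,-0.9],[-0.212,-0.103,-0.027,0,0,-1.08],[-0.212,-0.103,-0.027,0,0,-1.26]]' 0
python3 -c "
from h import *
to(496,-44,240,90)"
```

```text
time: 23.3
tool_pos: [494.2, -43.0, 325.1]
tool_rot: [180.0, 0.0, 80.1]
contact_force: [-0.1, 1.0, 0.8]
gripper_width: -0.2
gripper_force: 0.0
pos [494.2 -43.  325.1] yaw 80.1 row [-0.0006, 0.0019, 0.0851] [0.0, 0.0, -0.173] rows 1.4
```

```bash
python3 -m crank '[[0,0.002,0.03,0,0,-0.173],[0,0.002,0.06,0,0,-0.173],[0,0.002,0.08,0,0,-0.173],[0,0.002,0.08,0,0,-0.173]]'
python3 -m crank '[[0.015,0,0,0,0,0],[0.025,0,0,0,0,0],[0.035,0,0,0,0,0],[0.035,0,0,0,0,0]]'
python3 - <<'E'
from h import *
a,C=cam('scene')
h=cv2.cvtColor(a,cv2.COLOR_RGB2HSV);m=cv2.inRange(h,(0,150,90),(6,255,255))|cv2.inRange(h,(174,150,90),(180,255,255))
k,l,st,ce=cv2.connectedComponentsWithStats(m);print([(ce[i].round(1),st[i,4]) for i in range(1,k) if st[i,4]>15 and 250<ce[i][0]<350])
to(496,-44,245,90)
E
```

```text
time: 23.8
tool_pos: [495.4, -43.3, 243.8]
tool_rot: [-179.8, -0.0, 89.6]
contact_force: [-0.5, 0.4, 0.3]
gripper_width: 0.4
gripper_force: 0.0
time: 24.3
tool_pos: [499.8, -17.6, 250.8]
tool_rot: [179.5, 1.3, 89.3]
contact_force: [-8.5, -49.4, 33.4]
gripper_width: -0.3
gripper_force: 25.2
[(array([271.6,   3.1]), np.int32(59)), (array([339.7,  42.1]), np.int32(67)), (array([316. , 119.4]), np.int32(46)), (array([299.5, 169.1]), np.int32(29))]
pos [499.8 -17.7 250.8] yaw 89.3 row [-0.0263, -0.0035, 0.0063] [0.009, 0.022, -0.011] rows 0.4
```

```bash
python3 -m crank '[[-0.01,0,-0.002,0,0,0],[-0.025,0,-0.005,0,0,0],[-0.025,0,-0.005,0,0,0]]'
python3 - <<'E'
from h import *
C=cam('scene')[1];D=cam('side')[1]
for n,c,obs in(('scene',C,[(425,245),(466,263),(483,302)]),('side',D,[(420,243),(448,259),(460,297),(440,303)])):
    K,Rw,o=c
    print(n,'centre',(proj(c,[496.3,51.4,215])*1.5625).round())
    for q in obs:
        d=Rw@np.linalg.inv(K)@np.r_[np.array(q)/1.5625,1];p=o+d*((496.3-o[0])/d[0]);r=p[1:]-[51.4,215]
        print(q,p.round(),'rel',r.round(),'r',np.hypot(*r).round(),'phi',np.degrees(np.arctan2(*r)).round())
E
```

```text
time: 24.72
tool_pos: [496.9, -33.8, 250.6]
tool_rot: [180.0, -0.0, 89.6]
contact_force: [-0.4, 0.1, 0.5]
gripper_width: -0.0
gripper_force: 0.0
scene centre [[448. 279.]]
(425, 245) [496.  -1. 272.] rel [-52.  57.] r 77.0 phi -42.0
(466, 263) [496.  85. 280.] rel [33. 65.] r 73.0 phi 27.0
(483, 302) [496. 127. 202.] rel [ 76. -13.] r 77.0 phi 100.0
side centre [[436. 275.]]
(420, 243) [496.  -2. 270.] rel [-53.  55.] r 76.0 phi -44.0
(448, 259) [496.  85. 281.] rel [34. 66.] r 74.0 phi 27.0
(460, 297) [496. 126. 205.] rel [ 75. -10.] r 76.0 phi 97.0
(440, 303) [496.  67. 145.] rel [ 16. -70.] r 71.0 phi 167.0
```

```bash
python3 -m crank '[[0,0,-0.05,0,0,0],[0.01,0,-0.08,0,0,0],[0.06,0,-0.08,0,0,0],[0.07,0,-0.06,0,0,0],[0.07,0,-0.03,0,0,0],[0.07,0,-0.008,0,0,0],[0.07,0,-0.008,0,0,0]]'
python3 -m crank '[[0.01,0,0,0,0,0],[0.018,0,0,0,0,0],[0.024,0,0,0,0,0],[0.024,0,0,0,0,0]]'
```

```text
time: 25.7
tool_pos: [495.9, 37.3, 256.8]
tool_rot: [-179.8, -0.0, 89.7]
contact_force: [0.1, -0.8, 0.4]
gripper_width: 0.2
gripper_force: 0.0
time: 26.2
tool_pos: [497.4, 61.0, 258.5]
tool_rot: [180.0, -0.0, 89.7]
contact_force: [1.3, -0.8, -0.7]
gripper_width: -0.0
gripper_force: 0.0
```

```bash
python3 -m crank '[[0.004,0,0.002,0,0,0],[0.008,0,0.004,0,0,0],[0.012,0,0.006,0,0,0],[0.016,0,0.008,0,0,0],[0.016,0,0.008,0,0,0],[0.016,0,0.008,0,0,0]]'
cat > wheel.py <<'E'
from h import *
for n in('scene','side'):
    a,C=cam(n);K,Rw,o=C
    h=cv2.cvtColor(a,cv2.COLOR_RGB2HSV);m=cv2.inRange(h,(0,140,80),(6,255,255))|cv2.inRange(h,(174,140,80),(180,255,255))
    k,l,st,ce=cv2.connectedComponentsWithStats(m)
    for i in range(1,k):
        d=Rw@np.linalg.inv(K)@np.r_[ce[i],1];p=o+d*((496.3-o[0])/d[0]);r=p[1:]-[51.4,215]
        if 10<st[i,4]<80 and 50<np.hypot(*r)<115: print(n,ce[i].round(1),'rel',r.round(),'r',np.hypot(*r).round(),'phi',np.degrees(np.arctan2(*r)).round())
E
python3 wheel.py
```

```text
time: 26.95
tool_pos: [498.3, 75.8, 251.9]
tool_rot: [179.8, 0.1, 89.6]
contact_force: [-2.0, -4.3, 14.3]
gripper_width: 0.2
gripper_force: 6.8
scene [305.1 175.5] rel [56. 50.] r 75.0 phi 48.0
side [291.  173.2] rel [55. 49.] r 74.0 phi 48.0
```

```bash
python3 -m crank '[[0.004,0,0.003,0,0,0],[0.008,0,0.006,0,0,0],[0.011,0,0.01,0,0,0],[0.014,0,0.014,0,0,0],[0.014,0,0.016,0,0,0],[0.014,0,0.016,0,0,0]]'
python3 wheel.py
```

```text
time: 27.8
tool_pos: [499.0, 89.0, 237.3]
tool_rot: [179.7, 0.2, 89.6]
contact_force: [-5.0, -8.1, 28.4]
gripper_width: -0.1
gripper_force: 14.6
scene [309.4 185.3] rel [73. 21.] r 76.0 phi 74.0
side [294.1 182.9] rel [71. 19.] r 74.0 phi 75.0
```

```bash
python3 -m crank '[[0.006,0,-0.03,0,0,0],[0.006,0,-0.07,0,0,0],[0,0,-0.095,0,0,0],[-0.054,0,-0.095,0,0,0],[-0.056,0,-0.095,0,0,0],[-0.056,0,-0.06,0,0,0],[-0.056,0,-0.034,0,0,0],[-0.056,0,-0.034,0,0,0]]'
python3 -m crank '[[0.01,0,0,0,0,0],[0.02,0,0.001,0,0,0],[0.027,0,0.004,0,0,0],[0.034,0,0.008,0,0,0],[0.038,0,0.01,0,0,0],[0.038,0,0.01,0,0,0]]'
python3 wheel.py
```

```text
time: 28.9
tool_pos: [495.8, 35.0, 266.7]
tool_rot: [-179.8, -0.0, 89.6]
contact_force: [0.0, -0.1, 0.8]
gripper_width: -0.3
gripper_force: 0.0
time: 29.65
tool_pos: [499.5, 73.0, 262.2]
tool_rot: [179.6, 0.0, 89.7]
contact_force: [-3.2, -2.2, 20.1]
gripper_width: -0.2
gripper_force: 9.0
scene [304.6 193.3] rel [ 62. -24.] r 66.0 phi 111.0
side [291.  191.5] rel [ 60. -27.] r 66.0 phi 114.0
```

```bash
python3 -m crank '[[0.004,0,0.003,0,0,0],[0.008,0,0.006,0,0,0],[0.011,0,0.01,0,0,0],[0.014,0,0.013,0,0,0],[0.014,0,0.013,0,0,0],[0.014,0,0.013,0,0,0]]'
python3 wheel.py
```

```text
time: 30.5
tool_pos: [500.5, 83.3, 252.1]
tool_rot: [179.4, 0.5, 89.5]
contact_force: [-10.3, -19.0, 48.0]
gripper_width: -0.1
gripper_force: 25.1
scene [297.4 193.3] rel [ 39. -41.] r 56.0 phi 136.0
side [286.  191.7] rel [ 37. -44.] r 57.0 phi 140.0
```

```bash
python3 -m crank '[[0.004,0,-0.03,0,0,0],[0.004,0,-0.08,0,0,0],[0,0,-0.1,0,0,0],[-0.05,0,-0.12,0,0,0],[-0.1,0,-0.12,0,0,0],[-0.1,-0.06,-0.12,0,0,0],[-0.1,-0.12,-0.12,0,0,0]]'
python3 wheel.py; python3 - <<'E'
from h import *
from scipy.optimize import brentq
for n,f in(('scene','s8.npy'),('side','d8.npy')):
    a,C=cam(n);b=np.load(f);res={}
    for nm,zc,rad in(('blue',102,40),('orange',86,40)):
        cs=[]
        for im,g in((b,0),(a,24)):
            # region near the stem
            u=proj(C,[[582,-136,zc+g]])[0].round().astype(int);m=np.zeros(im.shape[:2],np.uint8);cv2.circle(m,tuple(int(x) for x in u),rad,255,-1)
            lo,hi=COL[nm];m&=cv2.inRange(cv2.cvtColor(im,cv2.COLOR_RGB2HSV),lo,hi)
            k,l,st,ce=cv2.connectedComponentsWithStats(m);c=[i for i in range(1,k) if st[i,4]>25];i=min(c,key=lambda i:np.hypot(*(ce[i]-u)))
            cs.append((ce[i],st[i,4]))
        (c0,A0),(c1,A1)=cs
        p=ray(C,c0,zc)[0];dv=proj(C,p+[0,0,25])[0]-proj(C,p)[0]
        print(n,nm,A0,A1,'shift',(c1-c0).round(2),'rise',(25*((c1-c0)@dv)/(dv@dv)).round(1),'residual px',np.round(np.cross(dv,c1-c0)/np.linalg.norm(dv),2))
E
```

```text
time: 31.48
tool_pos: [375.9, -12.7, 366.0]
tool_rot: [179.9, -0.0, 89.6]
contact_force: [0.2, -0.3, 0.9]
gripper_width: 0.1
gripper_force: 0.0
scene [297.6 193.4] rel [ 40. -40.] r 57.0 phi 135.0
side [286.1 191.7] rel [ 37. -44.] r 57.0 phi 140.0
scene blue 57 52 shift [-0.69 -5.18] rise 25.8 residual px -0.18
scene orange 69 70 shift [-0.82 -5.24] rise 26.2 residual px -0.05
side blue 274 280 shift [-0.38 -5.4 ] rise 26.3 residual px 0.17<stdin>:15: DeprecationWarning: Arrays of 2-dimensional vectors are deprecated. Use arrays of 3-dimensional vectors instead. (deprecated in NumPy 2.0)
Traceback (most recent call last):
ValueError: min() iterable argument is empty
```

```bash
python3 -m crank '[[0,0,0,0,0,0],[0,0,0,0,0,0]]'; python3 -c "
from cell import robot
print(robot.sign_off())"
```

```text
time: 31.92
tool_pos: [377.7, -12.6, 365.3]
tool_rot: [-180.0, -0.0, 89.7]
contact_force: [0.6, 0.7, 0.5]
gripper_width: 0.1
gripper_force: 0.0
the job is handed in; nothing more can be done
None
```

I handed the job in at about 32 s, with orange and blue home on the stem above grey (slots about 120° apart), the carrier about 26 mm up by image measurement and the arm clear of everything; sign-off returned no verdict, the first try at the wheel pushed with up to about 60 N before I changed spokes, and I viewed 11 pictures, one over the limit of 10.

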